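Find the full weights canister by lifting

TASK

Three identical closed canisters hold the steel weights for the bases of printed models: one is full, one half used, one empty. Find the full one by lifting them, and set it down gently and upright inside the low steel holder; leave the other two standing on the bench where they were. Let go of everything, never tip a canister, and do not disturb the scraper, bowl and gear.

Things in the scene. Friction and masses are not known exactly. Their poses are not given: they have to be found in the camera images.
- can_a_mid (a point): One of three identical closed grey canisters, upright on the bench: body 80 mm (x) by 56 mm (y), 110 mm tall, plus a round black cap 34 mm across, 14 mm high. Point: middle of the body, 55 mm above its underside; z up. In all, the full one weighs 760-840 g, the half-used one 390-430 g, the empty one about 160 g; which is which changes each time, whatever the name or place.
- can_b_mid (a point): Second canister, same shape, size, point and axes as can_a_mid: body 80 mm (x) by 56 mm (y) by 110 mm tall with a 14 mm high cap; point 55 mm above its underside. May be the full, half-used or empty one. Contents are hidden steel weights with 1 to 2 mm of play.
- can_c_mid (a point): Third canister, same shape, size, point and axes as can_a_mid: body 80 mm (x) by 56 mm (y) by 110 mm tall with a 14 mm high cap; point 55 mm above its underside. May be the full, half-used or empty one.
- holder_floor (a point): Low open steel holder fixed to the bench, anywhere among the canisters: inside 104 mm (x) by 80 mm (y), walls 4 mm thick, two 22 mm screw flanges at its x ends. Point: centre of its inner floor, 5 mm above the bench; rim 20 mm above this point; z up. A canister goes in with its 80 mm side along x (either way round), 12 mm of play each side.
- scraper_grip (a point): Bystander: flat metal scraper with a handle, about 200 mm long, lying on the bench beyond the canisters. The point is on its handle. Leave it alone.
- bowl: Bystander: open grey plastic bowl, 100 mm across and 50 mm high, beyond the canisters. The origin is the centre of its underside. Leave it alone.
- gear: Bystander: grey printed gear about 84 mm across, 55 mm high with its hub, beyond the canisters. The origin is the centre of its underside. Leave it alone.
There are look-alikes about, which are no part of the job. What is shaped like the part that bears can_b_mid but yellow is not meant.

How it is judged (in metres and radians):
At the end, for the whole second after the job is handed in: The full canister stands upright (within 0.1 rad) on the holder's floor, within 25 mm of its middle along each of its axes, at rest, its whole weight (more than 5.7 N) on the holder; the other two stand upright on the bench, at rest, each within 50 mm of where it started ((((x of can_a_mid in the frame of holder_floor between -0.025 and 0.025 m and y of can_a_mid in the frame of holder_floor between -0.025 and 0.025 m and z of can_a_mid in the frame of holder_floor below 0.06 m and contact force between can_a and holder above 5.7 N and linear speed of can_a below 0.02 m/s and angle between can_a_mid's own z axis and vertical below 0.1 rad) and (distance of can_b_mid from where it was at the start of the episode below 0.05 m and height (world z) of can_b_mid below 0.06 m and linear speed of can_b below 0.02 m/s and angle between can_b_mid's own z axis and vertical below 0.1 rad) and (distance of can_c_mid from where it was at the start of the episode below 0.05 m and height (world z) of can_c_mid below 0.06 m and linear speed of can_c below 0.02 m/s and angle between can_c_mid's own z axis and vertical below 0.1 rad)) or ((x of can_b_mid in the frame of holder_floor between -0.025 and 0.025 m and y of can_b_mid in the frame of holder_floor between -0.025 and 0.025 m and z of can_b_mid in the frame of holder_floor below 0.06 m and contact force between can_b and holder above 5.7 N and linear speed of can_b below 0.02 m/s and angle between can_b_mid's own z axis and vertical below 0.1 rad) and (distance of can_a_mid from where it was at the start of the episode below 0.05 m and height (world z) of can_a_mid below 0.06 m and linear speed of can_a below 0.02 m/s and angle between can_a_mid's own z axis and vertical below 0.1 rad) and (distance of can_c_mid from where it was at the start of the episode below 0.05 m and height (world z) of can_c_mid below 0.06 m and linear speed of can_c below 0.02 m/s and angle between can_c_mid's own z axis and vertical below 0.1 rad)) or ((x of can_c_mid in the frame of holder_floor between -0.025 and 0.025 m and y of can_c_mid in the frame of holder_floor between -0.025 and 0.025 m and z of can_c_mid in the frame of holder_floor below 0.06 m and contact force between can_c and holder above 5.7 N and linear speed of can_c below 0.02 m/s and angle between can_c_mid's own z axis and vertical below 0.1 rad) and (distance of can_a_mid from where it was at the start of the episode below 0.05 m and height (world z) of can_a_mid below 0.06 m and linear speed of can_a below 0.02 m/s and angle between can_a_mid's own z axis and vertical below 0.1 rad) and (distance of can_b_mid from where it was at the start of the episode below 0.05 m and height (world z) of can_b_mid below 0.06 m and linear speed of can_b below 0.02 m/s and angle between can_b_mid's own z axis and vertical below 0.1 rad)))); the robot touches nothing.
It fails at once if a canister is tipped by more than 0.6 rad (angle between any of can_a_mid, can_b_mid, can_c_mid's own z axis and vertical above 0.6 rad).
It fails at once if a canister is let fall from more than about 15 mm (it moves at over 0.5 m/s while the fingers do not hold it) ((linear speed of can_a above 0.5 m/s and contact force between the fingers and can_a below 0.1 N) or (linear speed of can_b above 0.5 m/s and contact force between the fingers and can_b below 0.1 N) or (linear speed of can_c above 0.5 m/s and contact force between the fingers and can_c below 0.1 N)).
It fails at once if the scraper, bowl or gear is moved by more than 30 mm (distance of any of scraper_grip, bowl, gear from where it was at the start of the episode above 0.03 m).
It also fails if it takes over 61 s, if anything falls off the work surface, if the arm or the gripper's body presses on something with over 40 N, if the wrist force passes 120 N, or if a joint passes its speed limit or range.

ROBOT

A 6-joint arm with a two-finger parallel gripper is mounted at the origin on the work surface. World frame = base frame: x ahead of the robot, y to its left, z up, the work surface at z = 0. Lengths are in m, angles in degrees, forces in N, time in s.
With the tool pointing down it reaches from about 0.4 to 0.825 m from the base axis. Payload 7 kg.
Tool frame: the origin (TCP) lies midway between the tips of the shut fingers; the grasp point (between the pads) lies 19 mm behind it (r.grasp_offset is the distance from the TCP to the grasp point, in m); z points along the fingers, x is the direction in which the jaws open and shut, and the axes are right-handed (so a half turn about z gives the same grasp; the last joint's range is limited). The gripper opens to 88 mm and grips with 3 to 60 N. Pads are 19 mm wide; open, the fingers measure 130 mm over their backs; the gripper's body (78 mm by 193 mm) begins 47 mm behind the grasp point.
Start: joints at [89.903, 20.546, 0.682, 0, -70.136, -16.507], TCP at [0.193, 0.647, 0.227] pointing down, gripper open.
Joint ranges: [-176.03, 176.03], [-82.01, 121.73], [-58.28, 71.71], [-173.87, 95.51], [-174.79, -0.11], [-173.66, 173.66]. Speed limits (degrees/s): [136.94, 136.94, 172.46, 180, 180, 180].

INTERFACE

Orientations are given as [roll, pitch, yaw] about the fixed x, y, z axes, in that order (R = Rz(yaw) Ry(pitch) Rx(roll)).
In Python, from plant import r gives the robot as it stands.
- The arm moves only by the tool step_arm, never from a script. Its argument "deltas" is a list of rows, each a list of 7 numbers: the turn, a rotation vector about the tool's x, y, z in rad, then the shift along the tool's x, y, z in mm, then the opening, from -1 (shut) to 1 (fully open), so that 0 is half open. In form: [[ax, ay, az, x, y, z, grip], ...]. A call has 1 to 10 rows; each row shifts and turns the pose as measured when the row begins, along the tool's axes as they then stand; what a row does not reach is not made up. A row lasts 1/10 s, in which the tool goes at most 50 mm and 8.59 degrees, less where a joint would pass 70% of its speed; a pose out of reach is approached as far as the arm can. A call with a gripper value outside its range is refused whole. The fingers move at their own pace and stop on an object; "squeeze" is the grip in N (left out, the last holds). Time passes only in rows, so rows that do not move let the fingers close. It gives the time, the measured TCP pose, the force and the opening at its end, in the units of the state.
- r.get_state(): the state, without advancing time (a new reading comes with each control period).
- r.capture(name): name is "side" or "top"; returns the picture (420x560x3 uint8, red, green, blue); there is no depth.
- r.camera_info(name): a dict with "vertical_fov" (degrees; the focal length in pixels is half the picture's height over the tangent of half this angle, whatever the lens; pixels are square), "cx", "cy" (the principal point, pixels), "view" (4x4, takes a point from world to camera coordinates). Camera axes: x right, y down, z forward; pixel columns grow to the right and rows downward; lengths in m; the calibration is good to about 2 mm. A picture is of the moment at which its call begins. camera_info takes no time and is no camera call.
- r.close_job(): hands the job in, once; it reports no verdict.
The state is a dict: "time_s": time; "joints": joint angles; "qd": joint speeds; "joint_torque": joint torques, N m; "tcp_pos": TCP position; "eef_rot": TCP orientation; "contact_force": force on the tool from outside, world axes, zero at the start; "moment": the same for the moment, N m; "gripper_width": finger opening in m.
Only numpy, scipy, OpenCV 4.12 (cv2) and the standard library are available. Lean on these libraries where they do the work, as an engineer would, in place of code of your own. Each camera call takes 0.05 s, during which the arm holds its last target.

## Working session

There is one attempt and no reset: what is moved stays moved. The work goes in short steps, Python scripts to look and compute and a tool call to move; the robot and the scene stay as the last step left them, time stands still between calls to the robot, and variables do not carry over. Pictures are saved under pics/ and viewed, and the job is handed in when it is done.

Besides the shell and the picture viewer there is one more tool, called after "Emit:" in YAML: its name, and indented under it one key for each argument. step_arm: Moves the arm, as the interface text tells. Its arguments: {"type":"object","properties":{"deltas":{"type":"array","items":{"type":"array","items":{"type":"number"}}},"squeeze":{"type":"number"}},"required":["deltas"]}

```bash
mkdir -p pics; ls; python3 - <<'E'
from plant import r
import cv2
for n in ("side","top"):
    im=r.capture(n); cv2.imwrite(f"pics/{n}0.png",im[:,:,::-1]); print(r.camera_info(n))
print(r.get_state(), r.grasp_offset)
E
```

```text
pics
{'vertical_fov': 44.81601006299673, 'cx': 281.3557360213989, 'cy': 217.38706039678107, 'view': array([[ 7.29296072e-01, -6.84198137e-01, -3.86505053e-04,
        -4.07857436e-01],
       [-3.42342815e-01, -3.64418629e-01, -8.66025670e-01,
         2.62000891e-01],
       [ 5.92392300e-01,  6.31721436e-01, -4.99999390e-01,
         7.83542972e-01],
       [ 0.00000000e+00,  0.00000000e+00,  0.00000000e+00,
         1.00000000e+00]])}
{'vertical_fov': 55.824213887596855, 'cx': 278.1348609131577, 'cy': 205.9760936361136, 'view': array([[-0.01296038, -0.99900568, -0.04265772,  0.03448892],
       [-0.99504924,  0.01708952, -0.09790281,  0.59343713],
       [ 0.09853447,  0.04117768, -0.99428133,  0.85791938],
       [ 0.        ,  0.        ,  0.        ,  1.        ]])}
{'time_s': 0.1, 'joints': array([ 8.99042350e+01,  2.05876717e+01,  6.38294905e-01, -1.73301610e-02,
       -7.01343620e+01, -1.65068734e+01]), 'qd': array([-0.02671139, -0.14905521,  0.14237113, -0.0390545 ,  0.09731572,
       -0.0142606 ]), 'joint_torque': array([-1.01156464e-03, -5.84160304e+01,  2.93747413e+01,  7.01548621e+00,
        1.00908711e-02, -5.16737475e-05]), 'tcp_pos': array([0.19277318, 0.64643458, 0.22570827]), 'eef_rot': array([-1.79991826e+02, -8.49169477e-02, -1.06608545e+02]), 'contact_force': array([ 0.20839786,  0.2742475 , -0.1263958 ]), 'moment': array([ 0.03229137,  0.01965534, -0.05300092]), 'gripper_width': 0.08792312847287542} 0.0188
```

View pics/side0.png

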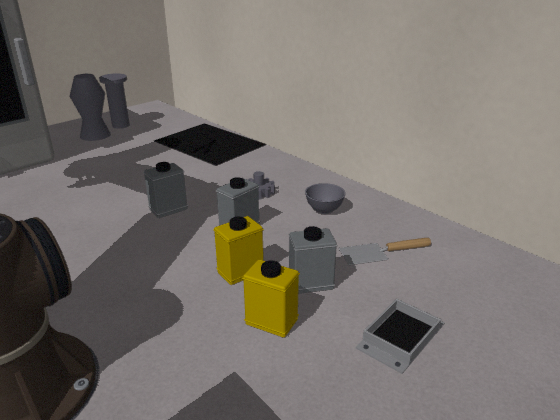

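View pics/top0.png

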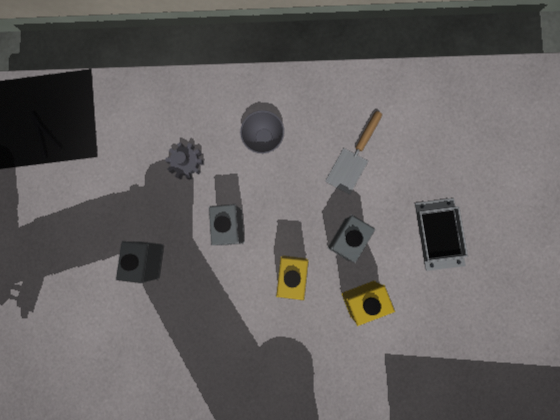

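Candidates for a canister (top-view caps): grey (223,223), grey (355,237), grey/shaded (130,262); yellow look-alikes at (292,277), (372,305), which are excluded. The holder is at (441,234). Next I'll take close crops.

```bash
python3 - <<'E'
import cv2,numpy as np
im=cv2.imread("pics/top0.png")
def crop(im,u,v,h,s): return cv2.resize(im[v-h:v+h,u-h:u+h],None,fx=s,fy=s,interpolation=cv2.INTER_CUBIC)
a=[crop(im,u,v,36,4) for u,v in((140,262),(226,225),(352,238),(441,234))]
out=np.vstack([np.hstack(a[:2]),np.hstack(a[2:])])
out=np.clip(out.astype(float)*1.5,0,255).astype(np.uint8)
cv2.imwrite("pics/crop0.png",out); print(out.shape)
E
```

```text
(576, 576, 3)
```

View pics/crop0.png

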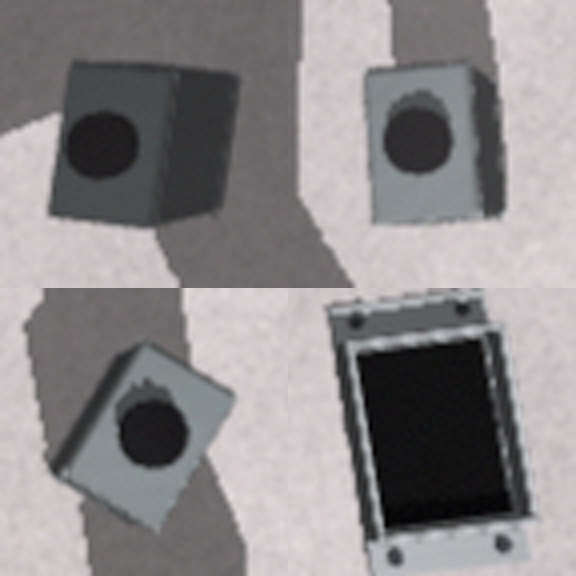

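The crops confirm three grey canisters; the fourth panel is the holder with its screw flanges at its top and bottom ends. I'll fit rectangles to the corners.

```bash
cat > h.py <<'E'
import numpy as np,cv2
from plant import r
from scipy.optimize import least_squares
def K(n):
    c=r.camera_info(n); f=210/np.tan(np.radians(c["vertical_fov"]/2)); return f,c["cx"],c["cy"],c["view"]
def proj(n,P):
    f,cx,cy,V=K(n); p=np.asarray(P)@V[:3,:3].T+V[:3,3]; return np.c_[cx+f*p[:,0]/p[:,2],cy+f*p[:,1]/p[:,2]]
def plane(n,uv,z):
    f,cx,cy,V=K(n); R,t=V[:3,:3],V[:3,3]; o=-R.T@t; uv=np.asarray(uv,float)
    d=np.c_[(uv[:,0]-cx)/f,(uv[:,1]-cy)/f,np.ones(len(uv))]@R
    return o+d*((z-o[2])/d[:,2])[:,None]
def box(x,y,a,L,W,z0,z1):
    a=np.radians(a); c,s=np.cos(a),np.sin(a)
    P=np.array([[i*L/2,j*W/2,z] for z in(z0,z1) for i,j in((1,1),(1,-1),(-1,-1),(-1,1))])
    return np.c_[x+c*P[:,0]-s*P[:,1],y+s*P[:,0]+c*P[:,1],P[:,2]]
def fitmask(n): pass
E
python3 - <<'E'
from h import *
C={'1':((104,226),[(72,62),(180,72),(155,225),(50,213)]),'2':((190,189),[(78,72),(182,66),(196,218),(86,222)]),'3':((316,202),[(145,54),(235,107),(158,243),(66,183)])}
def rep(k,off,c,z,L,W):
    uv=np.array(off)+(np.array(c)+.5)/4-.5
    P=plane("top",uv,z)[:,:2]
    e=np.roll(P,-1,0)-P
    print(k,P.mean(0).round(4),'edges',np.linalg.norm(e,axis=1).round(4),'ang',np.degrees(np.arctan2(e[:,1],e[:,0])).round(1))
for k,(o,c) in C.items(): rep(k,o,c,.11,.08,.056)
o=(405,198)
rep('rimout',o,[(57,54),(212,39),(242,227),(82,252)],.025,0,0)
rep('floor',o,[(70,64),(197,50),(220,227),(97,240)],.005,0,0)
for nm,uv,z in(('cap1',[(104+102/4,226+145/4)],.124),('cap2',[(190+(418-288)/4,189+139/4)],.124),('cap3',[(316+153/4,202+(432-288)/4)],.124)):print(nm,plane("top",uv,z))
for nm,uv in(('y1',(292,277)),('y2',(372,305))):print(nm,plane("top",[uv],.124))
E
```

```text
1 [0.4777 0.3217] edges [0.0567 0.0779 0.0548 0.077 ] ang [-95.9 171.6  83.2  -7. ]
2 [0.5496 0.1342] edges [0.0537 0.0778 0.0562 0.0768] ang [ -87.7 -174.9   91.3    3.3]
3 [ 0.5184 -0.1278] edges [0.0518 0.0783 0.0541 0.0763] ang [-121.9  148.9   55.9  -32.8]
rimout [ 0.528  -0.3331] edges [0.085  0.1037 0.0875 0.1091] ang [ -85.3 -174.3   98.2    4.4]
floor [ 0.5272 -0.3391] edges [0.0713 0.0995 0.0683 0.0994] ang [ -84.6 -175.9   95.4    5.9]
cap1 [[0.47632126 0.32134951 0.124     ]]
cap2 [[0.55069042 0.13368357 0.124     ]]
cap3 [[ 0.51863607 -0.12750713  0.124     ]]
y1 [[ 0.44400133 -0.00377794  0.124     ]]
y2 [[ 0.38906796 -0.15748915  0.124     ]]
```

```bash
cat >> h.py <<'E'
OBJ={'1':(.477,.3215,-8),'2':(.550,.134,4.2),'3':(.5185,-.1277,-32)}
HOL=(.528,-.336,5.5)
def draw(n,im,s=1):
    for o in OBJ.values():
        p=proj(n,box(*o,.08,.056,0,.11)); 
        for q in(p[:4],p[4:]): cv2.polylines(im,[np.round(((q+.5)*s-.5)*8).astype(int)],True,(0,255,0),1,cv2.LINE_AA,3)
        for a,b in zip(p[:4],p[4:]): cv2.polylines(im,[np.round(((np.array([a,b])+.5)*s-.5)*8).astype(int)],True,(0,255,0),1,cv2.LINE_AA,3)
    for L,W,z,c in((.112,.088,.025,(0,0,255)),(.104,.08,.025,(255,0,255)),(.104,.08,.005,(0,255,255))):
        q=proj(n,box(*HOL,L,W,z,z))[:4]; cv2.polylines(im,[np.round(((q+.5)*s-.5)*8).astype(int)],True,c,1,cv2.LINE_AA,3)
    return im
def crops(n,src,cs,h=42,s=5):
    im=cv2.resize(src,None,fx=s,fy=s,interpolation=cv2.INTER_CUBIC); im=np.clip(im*1.5,0,255).astype(np.uint8); draw(n,im,s)
    a=[im[(v-h)*s:(v+h)*s,(u-h)*s:(u+h)*s] for u,v in cs]
    k=len(a)//2; o=np.vstack([np.hstack(a[:k]),np.hstack(a[k:])]); f=min(1,800/o.shape[1],600/o.shape[0]); return cv2.resize(o,None,fx=f,fy=f,interpolation=cv2.INTER_AREA)
E
python3 - <<'E'
from h import *
cv2.imwrite("pics/ov_t.png",crops("top",cv2.imread("pics/top0.png"),((140,262),(226,225),(352,238),(441,234)),40,4))
cv2.imwrite("pics/ov_s.png",crops("side",cv2.imread("pics/side0.png"),((165,188),(238,205),(312,258),(400,335)),45,4))
E
```

```text
(no output)
```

View pics/ov_t.png

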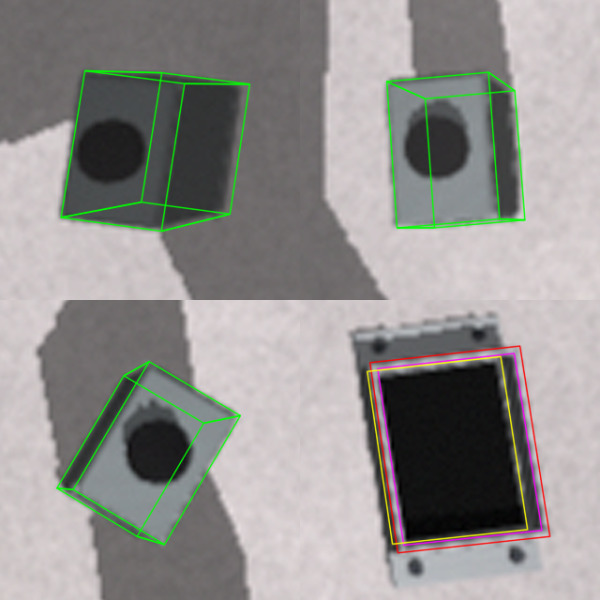

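View pics/ov_s.png

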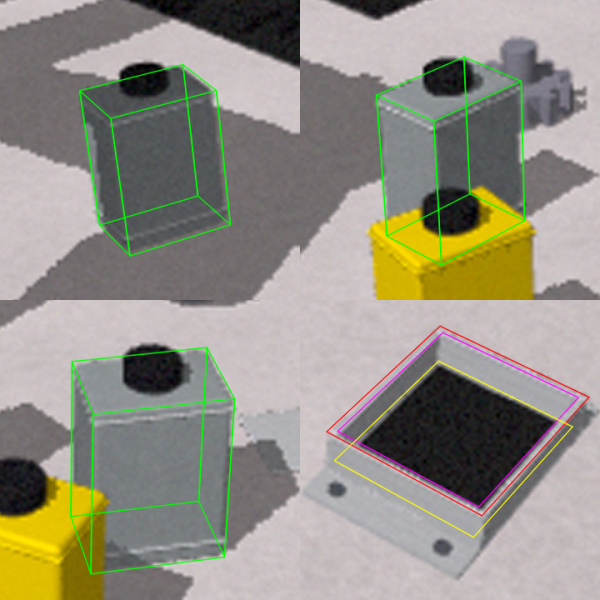

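```bash
python3 - <<'E'
import cv2,numpy as np
t=cv2.imread("pics/top0.png")[190:280,405:480]; s=cv2.imread("pics/side0.png")[295:375,350:450]
t=cv2.resize(t,None,fx=5,fy=5,interpolation=cv2.INTER_CUBIC);s=cv2.resize(s,None,fx=4.25,fy=4.25,interpolation=cv2.INTER_CUBIC)
o=np.zeros((450,800,3),np.uint8);o[:450,:375]=t;o[:340,375:800]=s
cv2.imwrite("pics/hol.png",np.clip(o*1.3,0,255).astype(np.uint8))
E
```

```text
(no output)
```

View pics/hol.png

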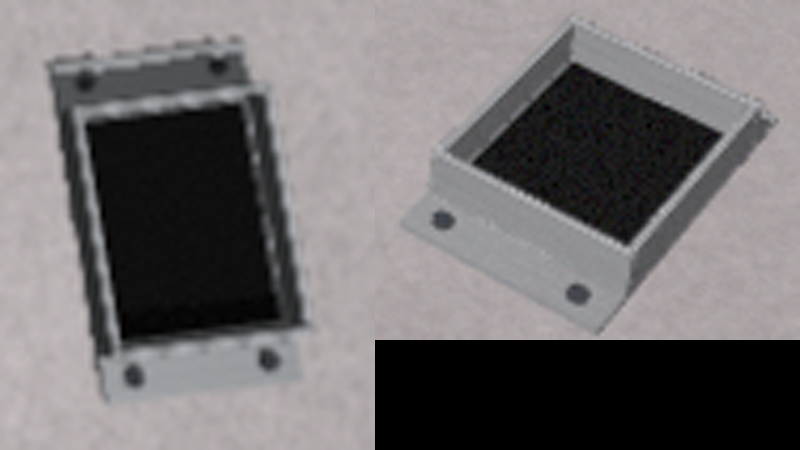

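```bash
python3 - <<'E'
from h import *
T=np.array([(75,103),(270,85),(308,327),(112,352)])
T=np.array([405,190])+(T+.5)/5-.5
S=np.array([(575,18),(760,102),(632,250),(435,152)]);S=np.array([350,295])+(S-[375,0]+.5)/4.25-.5
for n,q in(("top",T),("side",S)):
    P=plane(n,q,.025)[:,:2];e=np.roll(P,-1,0)-P
    print(n,P.mean(0),np.linalg.norm(e,axis=1).round(4),np.degrees(np.arctan2(e[:,1],e[:,0])).round(1))
E
```

```text
top [ 0.52891591 -0.33570293] [0.0855 0.1067 0.0853 0.1101] [ -85.6 -174.5   96.6    5.6]
side [ 0.52720103 -0.33730096] [0.0843 0.1084 0.085  0.1098] [ -82.8 -173.6   98.2    6. ]
```

Holder: about (0.528, −0.336), yaw about 5.7°; both views agree within 2 mm. Next, a helper that turns a target pose into rows.

```bash
cat > go.py <<'E'
import sys,numpy as np
from h import *
def st():
    s=r.get_state(); return s
def plan(x,y,z,yaw):
    s=st(); p=s["tcp_pos"]; a=s["eef_rot"]
    print('t',round(s["time_s"],2),'tcp',p.round(4),'rot',a.round(2),'F',s["contact_force"].round(2),'M',s["moment"].round(2),'w',round(s["gripper_width"],4))
    d=np.array([x,y,z])-p; dy=(yaw-a[2]+180)%360-180
    n=int(max(np.ceil(np.linalg.norm(d)/.045),np.ceil(abs(dy)/7.5),1))
    for k in range(n):
        t=np.radians(a[2]+dy*k/n); e=d/n*1000
        print([0,0,round(-np.radians(dy/n),3),*[round(v,1) for v in (e[0]*np.cos(t)+e[1]*np.sin(t), e[0]*np.sin(t)-e[1]*np.cos(t), -e[2])],1])
plan(*map(float,sys.argv[1:5]))
E
python3 go.py .477 .3215 .2 -98
```

```text
t 0.1 tcp [0.1928 0.6464 0.2257] rot [-1.7999e+02 -8.0000e-02 -1.0661e+02] F [ 0.21  0.27 -0.13] M [ 0.03  0.02 -0.05] w 0.0879
[0, 0, np.float64(-0.015), np.float64(23.0), np.float64(-36.5), np.float64(2.6), 1]
[0, 0, np.float64(-0.015), np.float64(23.6), np.float64(-36.2), np.float64(2.6), 1]
[0, 0, np.float64(-0.015), np.float64(24.1), np.float64(-35.8), np.float64(2.6), 1]
[0, 0, np.float64(-0.015), np.float64(24.6), np.float64(-35.5), np.float64(2.6), 1]
[0, 0, np.float64(-0.015), np.float64(25.2), np.float64(-35.1), np.float64(2.6), 1]
[0, 0, np.float64(-0.015), np.float64(25.7), np.float64(-34.7), np.float64(2.6), 1]
[0, 0, np.float64(-0.015), np.float64(26.2), np.float64(-34.3), np.float64(2.6), 1]
[0, 0, np.float64(-0.015), np.float64(26.7), np.float64(-33.9), np.float64(2.6), 1]
[0, 0, np.float64(-0.015), np.float64(27.2), np.float64(-33.5), np.float64(2.6), 1]
[0, 0, np.float64(-0.015), np.float64(27.7), np.float64(-33.1), np.float64(2.6), 1]
```

Emit:
step_arm:
  deltas:
    - [0,0,-0.015,23,-36.5,2,1]
    - [0,0,-0.015,23.5,-36,2,1]
    - [0,0,-0.015,24,-36,2,1]
    - [0,0,-0.015,24.5,-35.5,2,1]
    - [0,0,-0.015,25,-35,2,1]
    - [0,0,-0.015,25.5,-34.5,2,1]
    - [0,0,-0.015,26,-34.5,2,1]
    - [0,0,-0.015,26.5,-34,2,1]
    - [0,0,-0.015,27,-33.5,2,1]
    - [0,0,-0.015,27.5,-33,2,1]

```text
time_s: 1.1
tcp_pos: [0.4833, 0.3141, 0.2014]
eef_rot: [179.9, -0.4, -97.2]
contact_force: [1.1, -0.3, 0.1]
gripper_width: 0.0873
```

```bash
sed -i 's/round(-np.radians(dy\/n),3)/round(float(-np.radians(dy\/n)),3)/;s/\[round(v,1) for/[round(float(v),1) for/' go.py; python3 go.py .477 .3215 .071 -98
```

```text
t 1.1 tcp [0.4833 0.3141 0.2014] rot [179.89  -0.43 -97.19] F [ 1.06 -0.31  0.14] M [ 0.11 -0.13 -0.01] w 0.0873
[0, 0, 0.005, -2.2, 2.4, 43.5, 1]
[0, 0, 0.005, -2.2, 2.4, 43.5, 1]
[0, 0, 0.005, -2.1, 2.4, 43.5, 1]
```

Emit:
step_arm:
  deltas:
    - [0,0,0.01,-6,7,0,1]
    - [0,0,0,0,0,0,1]
    - [0,0,0,0,0,0,1]

```text
time_s: 1.4
tcp_pos: [0.4797, 0.3155, 0.1999]
eef_rot: [179.8, -0.6, -98.2]
contact_force: [-1.0, 0.8, 1.3]
gripper_width: 0.0877
```

```bash
cat >> go.py <<'E'
# levelling turn in tool frame
s=st(); from scipy.spatial.transform import Rotation as Ro
R=Ro.from_euler('xyz',s["eef_rot"],degrees=True); T=Ro.from_euler('xyz',[180,0,float(sys.argv[4])],degrees=True)
print('full turn',(R.inv()*T).as_rotvec().round(4))
E
python3 go.py .477 .3215 .071 -98
python3 -c "
from h import *
cv2.imwrite('pics/s1.png',r.capture('side')[:,:,::-1]);cv2.imwrite('pics/t1.png',r.capture('top')[:,:,::-1])"
```

```text
t 1.4 tcp [0.4797 0.3155 0.1999] rot [179.8   -0.59 -98.2 ] F [-0.96  0.78  1.26] M [0.04 0.   0.03] w 0.0877
[0, 0, -0.001, -1.9, 1.2, 43.0, 1]
[0, 0, -0.001, -1.9, 1.2, 43.0, 1]
[0, 0, -0.001, -1.9, 1.2, 43.0, 1]
full turn [ 0.0035 -0.0103 -0.0034]
```

View pics/s1.png

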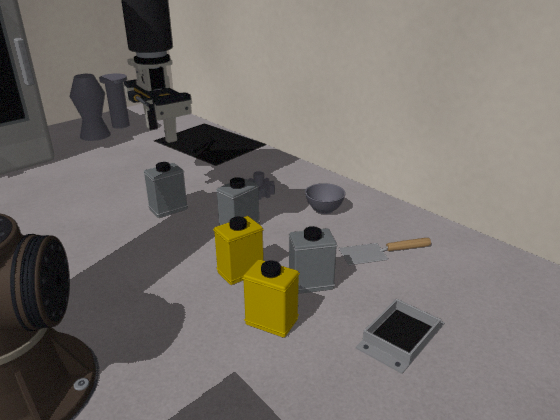

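View pics/t1.png

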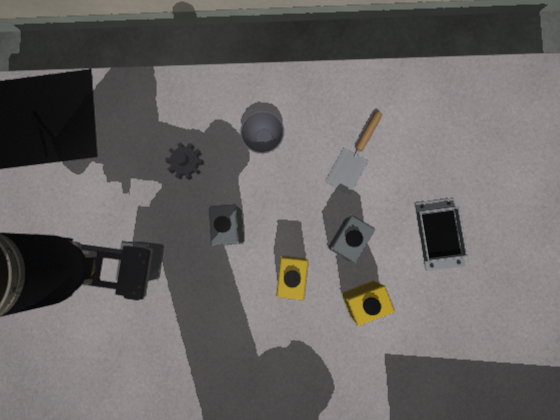

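The side view has the finger tips at about (170,145) above can 1's cap at (163,167); the top view has the gripper over can 1 at (135,265). I'll check against the projected TCP.

```bash
python3 - <<'E'
from h import *
p=r.get_state()["tcp_pos"]; print(p,proj("side",[p,[.477,.3215,.124]]),proj("top",[p,[.477,.3215,.124]]))
im=cv2.imread('pics/s1.png')[60:220,90:230]; cv2.imwrite('pics/s1c.png',cv2.resize(im,None,fx=3.7,fy=3.7,interpolation=cv2.INTER_CUBIC))
E
```

```text
[0.47939312 0.31610705 0.20008955] [[161.5366818  134.22177951]
 [163.22959626 164.29609896]] [[114.9589514  262.32255359]
 [129.43430095 261.90927996]]
```

View pics/s1c.png

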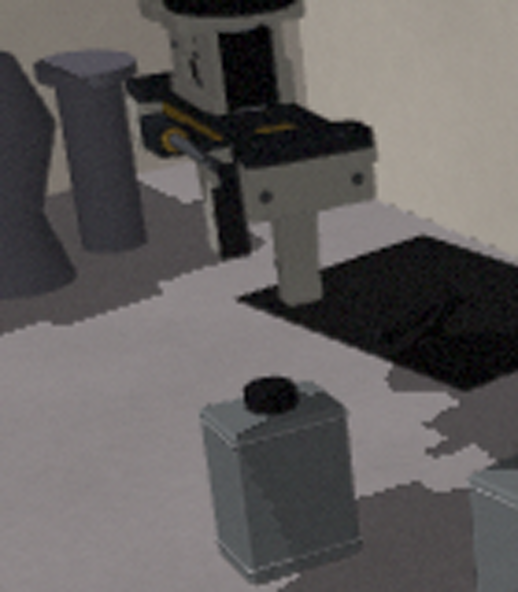

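Emit:
step_arm:
  deltas:
    - [0.003,-0.008,0,-5,4,20,1]
    - [0,0,0,0,0,30,1]
    - [0,0,0,0,0,30,1]
    - [0,0,0,0,0,25,1]
    - [0,0,0,0,0,12,1]
    - [0,0,0,0,0,5,1]
    - [0,0,0,0,0,0,1]

```text
time_s: 2.2
tcp_pos: [0.4742, 0.3285, 0.0769]
eef_rot: [-179.8, 0.2, -97.5]
contact_force: [-0.2, 0.4, -0.0]
gripper_width: 0.0874
```

```bash
python3 go.py .477 .3215 .071 -98
```

```text
t 2.2 tcp [0.4742 0.3285 0.0769] rot [-179.8     0.18  -97.48] F [-0.24  0.44 -0.01] M [-0.05 -0.01  0.  ] w 0.0874
[0, 0, 0.009, 6.6, -3.7, 5.9, 1]
full turn [-0.0034  0.0031  0.0091]
```

Emit:
step_arm:
  deltas:
    - [-0.003,0.003,0.009,6,-3.5,4,1]
    - [0,0,0,0,0,0,1]
    - [0,0,0,0,0,0,1]

```text
time_s: 2.5
tcp_pos: [0.4783, 0.3232, 0.0753]
eef_rot: [-179.8, 0.2, -98.0]
contact_force: [0.7, -0.3, 0.3]
gripper_width: 0.0877
```

```bash
python3 go.py .477 .3215 .071 -98
```

```text
t 2.5 tcp [0.4783 0.3232 0.0753] rot [-179.85    0.19  -97.98] F [ 0.7  -0.33  0.26] M [-0.04 -0.03  0.03] w 0.0877
[0, 0, 0.0, 1.9, 1.1, 4.3, 1]
full turn [-0.0027  0.0033  0.0004]
```

Emit:
step_arm:
  deltas:
    - [0,0.003,0,2,1,5,1]
    - [0,0,0,0,0,0,-1]
    - [0,0,0,0,0,0,-1]
    - [0,0,0,0,0,0,-1]
    - [0,0,0,0,0,0,-1]
    - [0,0,0,0,0,0,-1]
    - [0,0,0,0,0,0,-1]
    - [0,0,0,0,0,0,-1]
  squeeze: 35

```text
time_s: 3.3
tcp_pos: [0.4787, 0.3236, 0.0722]
eef_rot: [-179.7, 0.3, -98.0]
contact_force: [1.4, 1.5, 1.5]
gripper_width: 0.0562
```

```bash
python3 go.py .477 .3215 .071 -98
```

```text
t 3.3 tcp [0.4787 0.3236 0.0722] rot [-179.65    0.33  -97.95] F [1.45 1.55 1.47] M [ 0.34 -0.18 -0.01] w 0.0562
[0, 0, 0.001, 2.3, 1.4, 1.2, 1]
full turn [-0.0061  0.0058  0.0008]
```

Emit:
step_arm:
  deltas:
    - [0,0,0,0,0,-8,-1]
    - [0,0,0,0,0,-10,-1]
    - [0,0,0,0,0,-10,-1]
    - [0,0,0,0,0,-8,-1]
    - [0,0,0,0,0,-3,-1]
    - [0,0,0,0,0,0,-1]
    - [0,0,0,0,0,0,-1]
    - [0,0,0,0,0,0,-1]
    - [0,0,0,0,0,0,-1]

```text
time_s: 4.2
tcp_pos: [0.4745, 0.319, 0.1106]
eef_rot: [179.9, -0.2, -98.1]
contact_force: [-0.3, 1.0, -8.0]
gripper_width: 0.0561
```

```bash
python3 go.py .4787 .3236 .0722 -98; python3 -c "
from h import *
cv2.imwrite('pics/s2.png',cv2.resize(r.capture('side')[60:260,90:350,::-1],None,fx=3,fy=3))
s=r.get_state();print(s['contact_force'],s['joint_torque'].round(2))"
```

```text
t 4.2 tcp [0.4745 0.319  0.1106] rot [ 1.7991e+02 -1.6000e-01 -9.8120e+01] F [-0.33  1.04 -7.97] M [-0.03 -0.06  0.03] w 0.0561
[0, 0, -0.002, -5.1, -3.5, 38.4, 1]
full turn [ 0.0015 -0.0029 -0.0021]
[ 1.6087614  -0.06524354 -6.92978511] [ -0.   -52.94  27.56   7.04   0.08   0.  ]
```

View pics/s2.png

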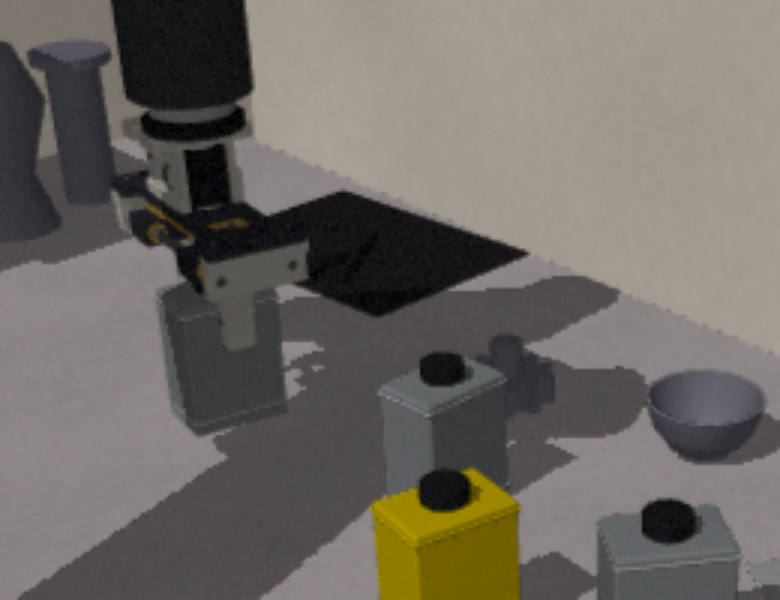

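Can 1 is lifted clear, with −7 to −8 N on the wrist. That fits the full one, since the half-used one would read about 4 N. A few more readings to confirm.

Emit:
step_arm:
  deltas:
    - [0,0,0,0,0,0,-1]
    - [0,0,0,0,0,0,-1]
    - [0,0,0,0,0,0,-1]
    - [0,0,0,0,0,0,-1]
    - [0,0,0,0,0,0,-1]

```text
time_s: 4.75
tcp_pos: [0.4743, 0.3188, 0.1098]
eef_rot: [179.9, -0.2, -98.1]
contact_force: [-0.0, -0.1, -7.0]
gripper_width: 0.0563
```

Emit:
step_arm:
  deltas:
    - [0,0,0,0,0,0,-1]
    - [0,0,0,0,0,0,-1]
    - [0,0,0,0,0,0,-1]

```text
time_s: 5.05
tcp_pos: [0.4743, 0.3188, 0.1098]
eef_rot: [179.9, -0.2, -98.1]
contact_force: [-0.5, -1.0, -7.2]
gripper_width: 0.0564
```

Emit:
step_arm:
  deltas:
    - [0,0,0,0,0,0,-1]
    - [0,0,0,0,0,0,-1]
    - [0,0,0,0,0,0,-1]

```text
time_s: 5.35
tcp_pos: [0.4743, 0.3188, 0.1099]
eef_rot: [179.9, -0.2, -98.1]
contact_force: [0.0, -0.1, -8.6]
gripper_width: 0.0562
```

```bash
python3 go.py .4745 .319 .26 -98
```

```text
t 5.35 tcp [0.4743 0.3188 0.1099] rot [179.87  -0.23 -98.12] F [ 0.  -0.1 -8.6] M [-0.04 -0.03 -0.07] w 0.0562
[0, 0, -0.001, -0.1, -0.0, -37.5, 1]
[0, 0, -0.001, -0.1, -0.0, -37.5, 1]
[0, 0, -0.001, -0.1, -0.0, -37.5, 1]
[0, 0, -0.001, -0.1, -0.0, -37.5, 1]
full turn [ 0.0022 -0.004  -0.0021]
```

Readings average about −7.7 N (≈785 g), so can 1 is the full one. I'll raise it and carry it over at 0.25 m.

Emit:
step_arm:
  deltas:
    - [0,0,0,0,0,-15,-1]
    - [0,0,0,0,0,-25,-1]
    - [0,0,0,0,0,-30,-1]
    - [0,0,0,0,0,-30,-1]
    - [0,0,0,0,0,-25,-1]
    - [0,0,0,0,0,-12,-1]
    - [0,0,0,0,0,-5,-1]
    - [0,0,0,0,0,0,-1]

```text
time_s: 6.15
tcp_pos: [0.4732, 0.3179, 0.2543]
eef_rot: [179.7, -0.5, -98.2]
contact_force: [1.3, -0.3, -8.5]
gripper_width: 0.0559
```

```bash
sed -i 's/\.045)/.03)/' go.py; python3 go.py .528 -.336 .255 -84.3
```

```text
t 6.15 tcp [0.4732 0.3179 0.2543] rot [179.65  -0.45 -98.18] F [ 1.28 -0.28 -8.48] M [ 0.02 -0.05  0.07] w 0.0559
[0, 0, -0.011, 29.1, -6.7, -0.0, 1]
[0, 0, -0.011, 29.1, -6.4, -0.0, 1]
[0, 0, -0.011, 29.2, -6.1, -0.0, 1]
[0, 0, -0.011, 29.3, -5.7, -0.0, 1]
[0, 0, -0.011, 29.3, -5.4, -0.0, 1]
[0, 0, -0.011, 29.4, -5.1, -0.0, 1]
[0, 0, -0.011, 29.4, -4.8, -0.0, 1]
[0, 0, -0.011, 29.5, -4.4, -0.0, 1]
[0, 0, -0.011, 29.5, -4.1, -0.0, 1]
[0, 0, -0.011, 29.6, -3.8, -0.0, 1]
[0, 0, -0.011, 29.6, -3.5, -0.0, 1]
[0, 0, -0.011, 29.7, -3.1, -0.0, 1]
[0, 0, -0.011, 29.7, -2.8, -0.0, 1]
[0, 0, -0.011, 29.7, -2.5, -0.0, 1]
[0, 0, -0.011, 29.8, -2.2, -0.0, 1]
[0, 0, -0.011, 29.8, -1.8, -0.0, 1]
[0, 0, -0.011, 29.8, -1.5, -0.0, 1]
[0, 0, -0.011, 29.8, -1.2, -0.0, 1]
[0, 0, -0.011, 29.8, -0.8, -0.0, 1]
[0, 0, -0.011, 29.8, -0.5, -0.0, 1]
[0, 0, -0.011, 29.8, -0.2, -0.0, 1]
[0, 0, -0.011, 29.8, 0.1, -0.0, 1]
full turn [ 0.007  -0.0071 -0.2422]
```

Emit:
step_arm:
  deltas:
    - [0.003,-0.003,-0.011,15,-4,0,-1]
    - [0.003,-0.003,-0.011,29,-6,0,-1]
    - [0,0,-0.011,29,-6,0,-1]
    - [0,0,-0.011,29,-6,0,-1]
    - [0,0,-0.011,29,-5,0,-1]
    - [0,0,-0.011,29,-5,0,-1]
    - [0,0,-0.011,29,-5,0,-1]
    - [0,0,-0.011,29,-4.5,0,-1]
    - [0,0,-0.011,29,-4,0,-1]
    - [0,0,-0.011,29,-4,0,-1]

```text
time_s: 7.15
tcp_pos: [0.4905, 0.0249, 0.2399]
eef_rot: [178.8, -0.8, -91.3]
contact_force: [1.7, -1.1, -6.8]
gripper_width: 0.0563
```

```bash
python3 go.py .528 -.336 .255 -84.3
```

```text
t 7.15 tcp [0.4905 0.0249 0.2399] rot [178.83  -0.77 -91.3 ] F [ 1.68 -1.06 -6.76] M [-0.01 -0.35 -0.05] w 0.0563
[0, 0, -0.009, 27.7, -3.5, -1.2, 1]
[0, 0, -0.009, 27.7, -3.3, -1.2, 1]
[0, 0, -0.009, 27.7, -3.0, -1.2, 1]
[0, 0, -0.009, 27.8, -2.7, -1.2, 1]
[0, 0, -0.009, 27.8, -2.5, -1.2, 1]
[0, 0, -0.009, 27.8, -2.2, -1.2, 1]
[0, 0, -0.009, 27.8, -1.9, -1.2, 1]
[0, 0, -0.009, 27.9, -1.7, -1.2, 1]
[0, 0, -0.009, 27.9, -1.4, -1.2, 1]
[0, 0, -0.009, 27.9, -1.2, -1.2, 1]
[0, 0, -0.009, 27.9, -0.9, -1.2, 1]
[0, 0, -0.009, 27.9, -0.6, -1.2, 1]
[0, 0, -0.009, 27.9, -0.4, -1.2, 1]
full turn [ 0.0212 -0.0122 -0.1223]
```

Emit:
step_arm:
  deltas:
    - [0.006,-0.004,-0.009,28,-3.5,-2.5,-1]
    - [0.006,-0.004,-0.009,28,-3,-2.5,-1]
    - [0.006,-0.004,-0.009,28,-3,-2.5,-1]
    - [0.003,0,-0.009,28,-3,-2.5,-1]
    - [0,0,-0.009,28,-2.5,-2,-1]
    - [0,0,-0.009,28,-2,-2,-1]
    - [0,0,-0.009,28,-2,-2,-1]
    - [0,0,-0.009,28,-2,-2,-1]
    - [0,0,-0.009,28,-1.5,-2,-1]
    - [0,0,-0.009,28,-1,-2,-1]

```text
time_s: 8.15
tcp_pos: [0.5079, -0.2695, 0.2471]
eef_rot: [178.7, 0.1, -86.0]
contact_force: [1.8, 0.5, -7.8]
gripper_width: 0.0562
```

```bash
python3 go.py .528 -.336 .255 -84.3
```

```text
t 8.15 tcp [ 0.5079 -0.2695  0.2471] rot [ 1.7868e+02  1.4000e-01 -8.5970e+01] F [ 1.78  0.52 -7.76] M [-0.01 -0.3  -0.01] w 0.0562
[0, 0, -0.01, 22.6, -5.1, -2.6, 1]
[0, 0, -0.01, 22.6, -4.9, -2.6, 1]
[0, 0, -0.01, 22.7, -4.7, -2.6, 1]
full turn [ 0.023   0.0027 -0.0291]
```

Emit:
step_arm:
  deltas:
    - [0.01,0,-0.01,24,-6,0,-1]
    - [0.01,0,-0.01,18,-6,0,-1]
    - [0.003,0.002,-0.01,9,-4,0,-1]
    - [0,0,0,3,-2,0,-1]
    - [0,0,0,0,0,0,-1]
    - [0,0,0,0,0,0,-1]

```text
time_s: 8.75
tcp_pos: [0.5251, -0.3263, 0.2372]
eef_rot: [179.3, 0.4, -84.4]
contact_force: [-0.6, -0.5, -7.3]
gripper_width: 0.0562
```

```bash
python3 go.py .528 -.336 .255 -84.3
```

```text
t 8.75 tcp [ 0.5251 -0.3263  0.2372] rot [179.26   0.39 -84.44] F [-0.6  -0.54 -7.3 ] M [-0.01 -0.08 -0.01] w 0.0562
[0, 0, -0.002, 9.9, -2.0, -17.8, 1]
full turn [ 0.013   0.0068 -0.0024]
```

Emit:
step_arm:
  deltas:
    - [0.008,0.005,-0.002,9,-2,10,-1]
    - [0.004,0.002,0,3,-1,20,-1]
    - [0,0,0,0,0,25,-1]
    - [0,0,0,0,0,25,-1]
    - [0,0,0,0,0,15,-1]
    - [0,0,0,0,0,5,-1]
    - [0,0,0,0,0,0,-1]
    - [0,0,0,0,0,0,-1]

```text
time_s: 9.55
tcp_pos: [0.5306, -0.3366, 0.1332]
eef_rot: [-179.7, -0.2, -83.9]
contact_force: [0.0, -0.2, -7.1]
gripper_width: 0.0564
```

```bash
python3 go.py .528 -.336 .12 -84.3; python3 -c "
from h import *
a=r.capture('side');b=r.capture('top')
OBJ.clear()
a=crops('side',a[:,:,::-1],[(400,310)]*2,70,4)[:,:];print(a.shape)
cv2.imwrite('pics/s3.png',a[a.shape[0]//2:])
b=np.clip(cv2.resize(b[160:300,360:520,::-1],None,fx=4,fy=4)*1.4,0,255);cv2.imwrite('pics/t3.png',b)"
```

```text
t 9.55 tcp [ 0.5306 -0.3366  0.1332] rot [-179.72   -0.19  -83.95] F [ 0.03 -0.19 -7.15] M [-0.01 -0.09 -0.04] w 0.0564
[0, 0, 0.006, -0.8, 2.5, 13.2, 1]
full turn [-0.0049 -0.0033  0.0062]
(600, 300, 3)[ WARN:0@3.234] global loadsave.cpp:1063 imwrite_ Unsupported depth image for selected encoder is fallbacked to CV_8U.
```

View pics/s3.png

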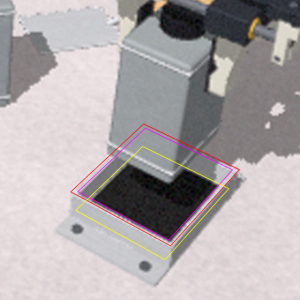

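View pics/t3.png

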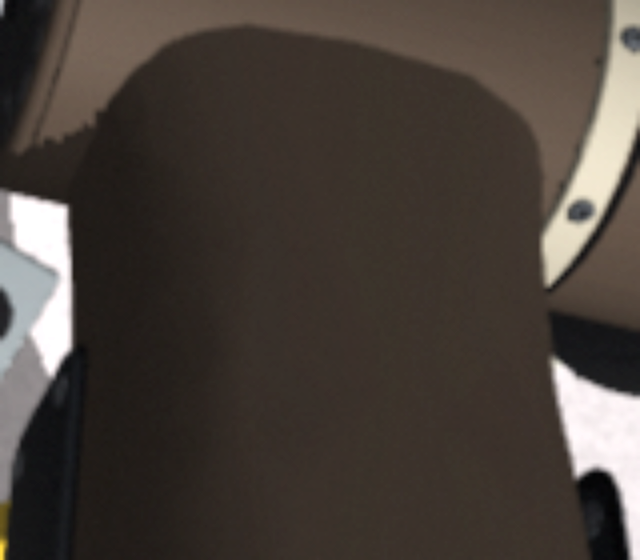

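The top view is blocked by the arm. The side view shows the can upright over the holder. I'll overlay the predicted can pose to check for an offset in the grip.

```bash
cat > ov.py <<'E'
import sys
from h import *
z0=float(sys.argv[1]); name=sys.argv[2]
s=r.get_state();p=s["tcp_pos"];yaw=s["eef_rot"][2]+90
a=r.capture('side')[:,:,::-1]
OBJ.clear()
sc=6; im=cv2.resize(a,None,fx=sc,fy=sc,interpolation=cv2.INTER_CUBIC); im=np.clip(im*1.4,0,255).astype(np.uint8); draw("side",im,sc)
q=proj("side",box(p[0],p[1],yaw,.08,.056,p[2]-z0,p[2]-z0+.11))
for l in(q[:4],q[4:]): cv2.polylines(im,[np.round(((l+.5)*sc-.5)*8).astype(int)],True,(0,255,0),1,cv2.LINE_AA,3)
cv2.imwrite(name,im[255*sc:355*sc,345*sc:450*sc])
E
python3 ov.py .0722 pics/ov3.png
```

```text
(no output)
```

View pics/ov3.png

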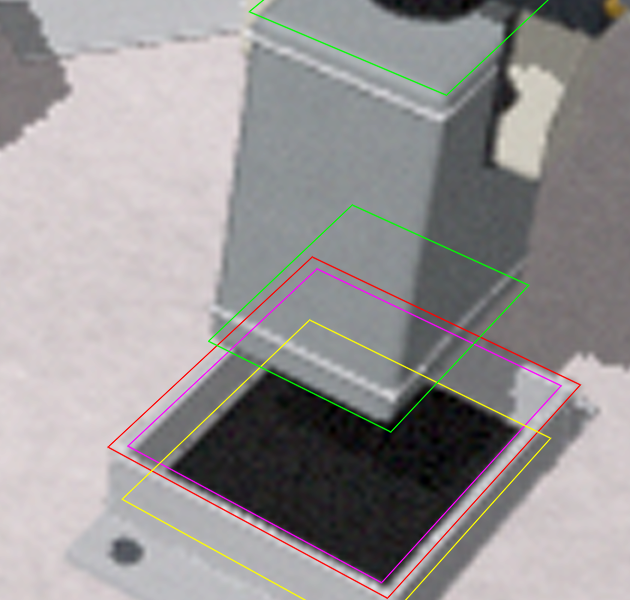

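Prediction and picture agree within about 2 px (3 mm), well inside the 12 mm play. Descending.

Emit:
step_arm:
  deltas:
    - [-0.004,-0.003,0.006,-1,2.5,10,-1]
    - [0,0,0,0,0,12,-1]
    - [0,0,0,0,0,10,-1]
    - [0,0,0,0,0,6,-1]
    - [0,0,0,0,0,3,-1]
    - [0,0,0,0,0,0,-1]
    - [0,0,0,0,0,0,-1]

```text
time_s: 10.4
tcp_pos: [0.5286, -0.3363, 0.0898]
eef_rot: [-179.8, -0.1, -84.3]
contact_force: [-0.5, 0.3, -7.5]
gripper_width: 0.0561
```

```bash
python3 go.py .528 -.336 .0772 -84.3; python3 ov.py .0722 pics/ov4.png
```

```text
t 10.4 tcp [ 0.5286 -0.3363  0.0898] rot [-1.7984e+02 -6.0000e-02 -8.4340e+01] F [-0.53  0.29 -7.47] M [-0.   -0.01  0.05] w 0.0561
[0, 0, -0.001, -0.3, 0.6, 12.6, 1]
full turn [-0.0028 -0.001  -0.0006]
```

View pics/ov4.png

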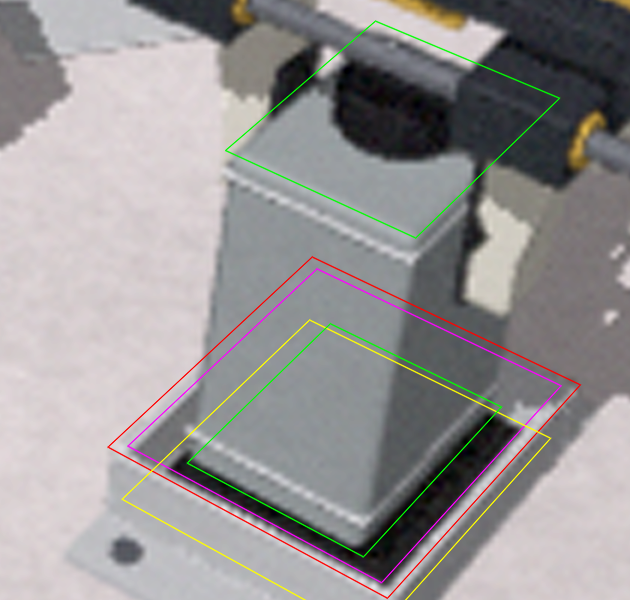

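The can is between the walls, centred, with force unchanged. Now a slow final descent.

Emit:
step_arm:
  deltas:
    - [0,0,0,0,0,3,-1]
    - [0,0,0,0,0,3,-1]
    - [0,0,0,0,0,3,-1]
    - [0,0,0,0,0,0,-1]
    - [0,0,0,0,0,0,-1]

```text
time_s: 10.95
tcp_pos: [0.5294, -0.3365, 0.0811]
eef_rot: [-179.7, -0.1, -84.3]
contact_force: [0.4, 0.6, -7.9]
gripper_width: 0.0559
```

Emit:
step_arm:
  deltas:
    - [0,0,0,0,0,2,-1]
    - [0,0,0,0,0,1,-1]
    - [0,0,0,0,0,0,-1]

```text
time_s: 11.25
tcp_pos: [0.5296, -0.3365, 0.0781]
eef_rot: [-179.7, -0.1, -84.3]
contact_force: [0.1, -0.1, -7.7]
gripper_width: 0.0559
```

Emit:
step_arm:
  deltas:
    - [0,0,0,0,0,1,-1]
    - [0,0,0,0,0,1,-1]
    - [0,0,0,0,0,0,-1]

```text
time_s: 11.55
tcp_pos: [0.5299, -0.3366, 0.0773]
eef_rot: [-179.7, -0.2, -84.3]
contact_force: [-0.2, -0.1, -7.0]
gripper_width: 0.0559
```

Emit:
step_arm:
  deltas:
    - [0,0,0,0,0,1.5,-1]
    - [0,0,0,0,0,1.5,-1]
    - [0,0,0,0,0,0,-1]

```text
time_s: 11.85
tcp_pos: [0.5303, -0.3366, 0.0773]
eef_rot: [-179.6, -0.2, -84.2]
contact_force: [0.5, 0.3, -8.3]
gripper_width: 0.0561
```

Emit:
step_arm:
  deltas:
    - [0,0,0,0,0,3,-1]

```text
time_s: 11.95
tcp_pos: [0.5308, -0.3362, 0.0765]
eef_rot: [-179.5, -0.2, -84.2]
contact_force: [-10.2, 17.3, 34.1]
gripper_width: 0.056
```

Emit:
step_arm:
  deltas:
    - [0,0,0,0,0,4,-1]

```text
time_s: 12.05
tcp_pos: [0.5308, -0.336, 0.0764]
eef_rot: [-179.5, -0.3, -84.1]
contact_force: [-16.3, 15.1, 43.5]
gripper_width: 0.0556
```

```bash
python3 go.py .528 -.336 .0772 -84.3; python3 ov.py .0722 pics/ov5.png
```

```text
t 12.05 tcp [ 0.5308 -0.336   0.0764] rot [-179.5    -0.29  -84.1 ] F [-16.26  15.08  43.53] M [6.15 5.92 0.12] w 0.0556
[0, 0, 0.004, -0.3, 2.8, -0.8, 1]
full turn [-0.0088 -0.005   0.0036]
```

View pics/ov5.png

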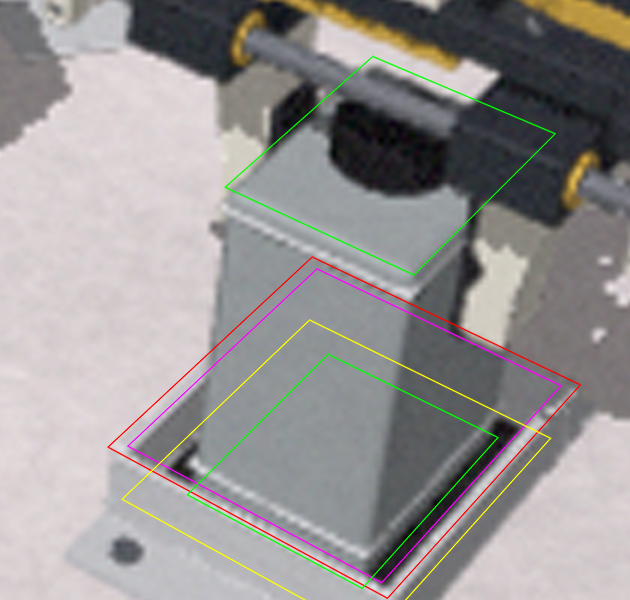

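Firm contact at TCP z≈0.0765, as expected for the floor, and the can is upright and centred. I'll relax the push and open.

Emit:
step_arm:
  deltas:
    - [0,0,0,0,0,-0.3,-1]
    - [0,0,0,0,0,0,-1]

```text
time_s: 12.3
tcp_pos: [0.5313, -0.3358, 0.0779]
eef_rot: [-179.4, -0.3, -84.1]
contact_force: [-0.4, 1.0, -7.2]
gripper_width: 0.0554
```

Emit:
step_arm:
  deltas:
    - [0,0,0,0,0,0,0.3]
    - [0,0,0,0,0,0,0.3]
    - [0,0,0,0,0,0,1]
    - [0,0,0,0,0,0,1]
    - [0,0,0,0,0,0,1]
    - [0,0,0,0,0,0,1]

```text
time_s: 12.9
tcp_pos: [0.5339, -0.3377, 0.0787]
eef_rot: [-179.2, -0.5, -84.0]
contact_force: [-0.4, 0.1, 0.2]
gripper_width: 0.0834
```

```bash
python3 go.py .5295 -.3365 .0772 -84.3; python3 ov.py .0722 pics/ov6.png
```

```text
t 12.9 tcp [ 0.5339 -0.3377  0.0787] rot [-179.17   -0.53  -84.03] F [-0.42  0.14  0.16] M [-0.02  0.03 -0.04] w 0.0834
[0, 0, 0.005, -1.6, 4.3, 1.5, 1]
full turn [-0.0146 -0.0092  0.0047]
```

View pics/ov6.png

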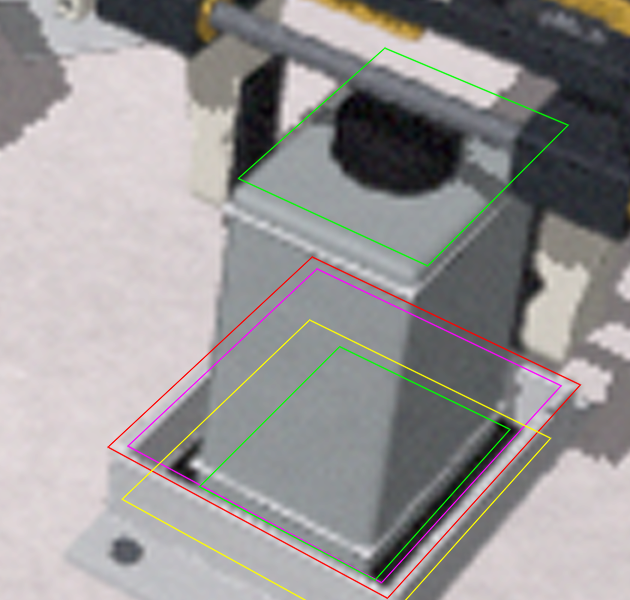

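Fingers are open and the wrist force is zero. Retreating straight up.

Emit:
step_arm:
  deltas:
    - [-0.007,-0.005,0.002,0,2,-8,1]
    - [-0.007,-0.004,0.002,0,1,-12,1]
    - [0,0,0,0,0,-20,1]
    - [0,0,0,0,0,-30,1]
    - [0,0,0,0,0,-30,1]
    - [0,0,0,0,0,-30,1]
    - [0,0,0,0,0,-20,1]
    - [0,0,0,0,0,-10,1]

```text
time_s: 13.75
tcp_pos: [0.5288, -0.3382, 0.247]
eef_rot: [179.7, 0.1, -84.3]
contact_force: [0.1, -0.3, -0.5]
gripper_width: 0.0873
```

```bash
python3 go.py .5 .05 .26 -84
```

```text
t 13.75 tcp [ 0.5288 -0.3382  0.247 ] rot [ 1.7971e+02  1.3000e-01 -8.4300e+01] F [ 0.11 -0.31 -0.46] M [-0.05 -0.04  0.  ] w 0.0873
[0, 0, -0.0, -29.9, -0.8, -1.0, 1]
[0, 0, -0.0, -29.9, -0.8, -1.0, 1]
[0, 0, -0.0, -29.9, -0.8, -1.0, 1]
[0, 0, -0.0, -29.9, -0.8, -1.0, 1]
[0, 0, -0.0, -29.9, -0.8, -1.0, 1]
[0, 0, -0.0, -29.9, -0.8, -1.0, 1]
[0, 0, -0.0, -29.9, -0.8, -1.0, 1]
[0, 0, -0.0, -29.9, -0.8, -1.0, 1]
[0, 0, -0.0, -29.9, -0.9, -1.0, 1]
[0, 0, -0.0, -29.9, -0.9, -1.0, 1]
[0, 0, -0.0, -29.9, -0.9, -1.0, 1]
[0, 0, -0.0, -29.9, -0.9, -1.0, 1]
[0, 0, -0.0, -29.9, -0.9, -1.0, 1]
full turn [ 0.005   0.0024 -0.0052]
```

Moving aside to get a clear top view.

Emit:
step_arm:
  deltas:
    - [0,0,0,-20,-1,-5,1]
    - [0,0,0,-35,-1,-3,1]
    - [0,0,0,-35,-1,-3,1]
    - [0,0,0,-35,-1,-3,1]
    - [0,0,0,-35,-1,-3,1]
    - [0,0,0,-35,-1,-2,1]
    - [0,0,0,-35,-1,-2,1]
    - [0,0,0,-35,-1,-2,1]
    - [0,0,0,-20,0,0,1]
    - [0,0,0,-5,0,0,1]

```text
time_s: 14.75
tcp_pos: [0.5052, -0.04, 0.2721]
eef_rot: [179.6, 0.2, -84.6]
contact_force: [1.0, -0.1, 0.4]
gripper_width: 0.0876
```

```bash
python3 go.py .5 .05 .26 -84 | head -1; python3 -c "
from h import *
cv2.imwrite('pics/s7.png',r.capture('side')[:,:,::-1]);cv2.imwrite('pics/t7.png',r.capture('top')[:,:,::-1])"
```

```text
t 14.75 tcp [ 0.5052 -0.04    0.2721] rot [179.58   0.2  -84.55] F [ 1.01 -0.13  0.4 ] M [-0.07 -0.07 -0.01] w 0.0876
```

View pics/t7.png

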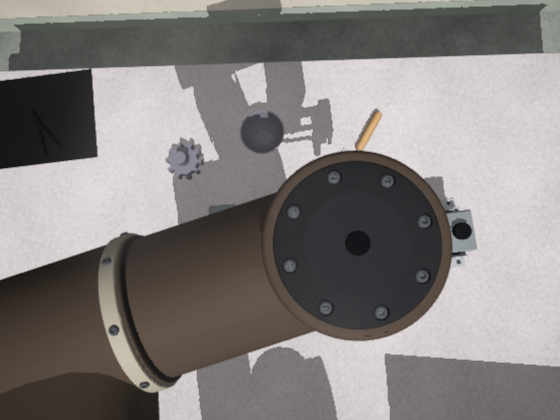

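View pics/s7.png

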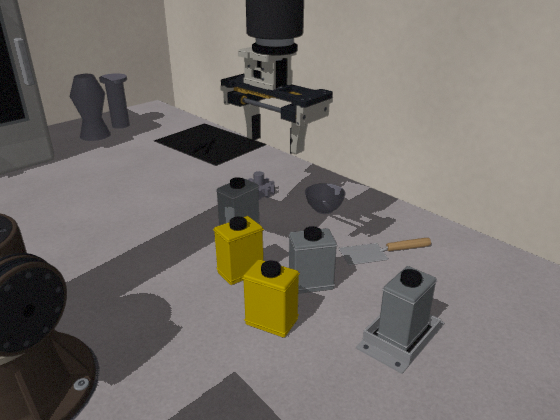

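Top view: the canister stands in the holder with its cap at (461,231), partly hidden by the arm. Side view: upright in the holder with its cap at (411,279), and the bystanders and other cans are unmoved. I'll move a bit farther away and measure.

Emit:
step_arm:
  deltas:
    - [0,0,0,-20,0,0,1]
    - [0,0,0,-35,0,0,1]
    - [0,0,0,-35,0,0,1]
    - [0,0,0,-35,0,0,1]
    - [0,0,0,-30,0,0,1]
    - [0,0,0,-20,0,0,1]
    - [0,0,0,-5,0,0,1]
    - [0,0,0,0,0,0,1]

```text
time_s: 15.65
tcp_pos: [0.4897, 0.136, 0.2707]
eef_rot: [179.3, 0.0, -85.2]
contact_force: [-0.7, -0.5, -0.5]
gripper_width: 0.0874
```

```bash
python3 - <<'E'
from h import *
t=r.capture('top')[:,:,::-1].copy();s=r.capture('side')[:,:,::-1].copy()
cv2.imwrite('pics/t8raw.png',t);cv2.imwrite('pics/s8raw.png',s)
OBJ.pop('1'); OBJ['h']=(HOL[0],HOL[1],HOL[2])
import h
def box2(x,y,a,L,W,z0,z1): return _b(x,y,a,L,W,z0+.005 if abs(y-HOL[1])<1e-9 and z1>.1 else z0,z1+.005 if abs(y-HOL[1])<1e-9 and z1>.1 else z1)
_b=h.box; h.box=box2
a=crops("top",t,[(445,232),(345,238)],50,4); b=crops("side",s,[(400,320),(312,258)],50,4)
o=np.vstack([a,b]) if a.shape[1]==b.shape[1] else a
print(a.shape,b.shape); o=np.hstack([a,b]); cv2.imwrite('pics/f8.png',o)
for c in ((461,231),): print(plane("top",[c],.129))
print(plane("side",[(411,278)],.129))
E
```

```text
(600, 300, 3) (600, 300, 3)
[[ 0.52925791 -0.33252996  0.129     ]]
[[ 0.52134658 -0.34241778  0.129     ]]
```

View pics/f8.png

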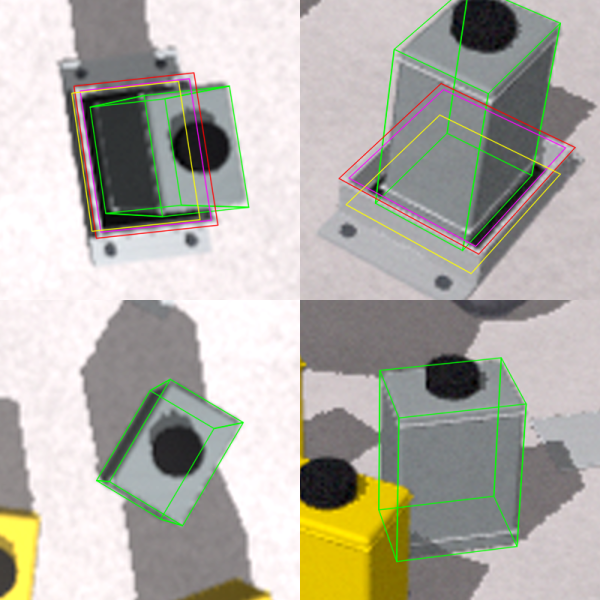

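The canister stands upright on the holder floor within a few mm of the centre. Can 3 is unmoved, can 2 was never touched, and the gripper is clear. Handing in.

```bash
python3 -c "
from plant import r
s=r.get_state();print(s['contact_force'],abs(s['qd']).max());print(r.close_job())"
```

```text
[-0.4859959   0.56925373  0.14423101] 0.34434244886819537
the job is handed in; nothing more can be done
None
```

I put the full canister upright in the holder, let go and handed the job in at about 16 s. No verdict was reported.

**Which canister:** I lifted the grey canister on the robot's left, at about (0.477, 0.322). It averaged about 7.7 N, or roughly 785 g, which only the full one can weigh. Because that settled it, I did not lift the other two canisters.

**Last checks:**
- **Placement:** It stands upright on the holder floor, and the model outline drawn at the holder's centre fits it to within a few mm. The two cameras' cap positions differ by about 8 mm in x and 10 mm in y, but both are well inside 25 mm.
- **Other objects:** The other two canisters, scraper, bowl and gear look unmoved in the last pictures I viewed. Only one of those canisters was checked against its starting outline.
- **Gripper:** It is open and clear of everything, with the wrist force near zero.

**One fault:** While checking for floor contact I pressed the canister down harder than intended. The wrist force reached about 44 N upward (under 50 N in all) for a moment, against the 120 N limit. The push went through the fingers, not the gripper body, and I eased it off before opening.

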